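# Slide a tool hanger home on its bench rail

### The arm

A 7-joint arm with a two-finger parallel gripper is mounted at the origin on a cart in front of the work surface, level with it; the furniture and walls round the work are solid. World frame = base frame: x ahead of the robot, y to its left, z up, the work surface at z = 0. Lengths are in m, angles in degrees, forces in N, time in s.
With the tool pointing down it reaches from about 0.425 to 0.875 m from the base axis. Payload 4.7 kg.
Tool frame: the origin (TCP) lies at the very end of the fingers, on their centre line; the grasp point (between the pads) lies env.hold_point_z behind it (env.hold_point_z is the distance from the TCP to the grasp point, in m); z points along the fingers, y is the line along which they close (so a half turn about z gives the same grasp; the last joint's range is limited). The gripper opens to 87 mm and grips with 3 to 60 N. Pads are 19 mm wide; open, the fingers measure 117 mm over their backs; the gripper's body (75 mm by 190 mm) begins 51 mm behind the grasp point.
Start: joints at [64.292, 18.392, -4.016, 83.108, 1.295, 78.541, -3.26], TCP at [0.29, -0.582, 0.223] pointing down, gripper open.
Joint ranges: [-163.93, 163.93], [-17.29, 119.83], [-79.2, 71.16], [3.27, 140.29], [-89.18, 269.18], [5.43, 117.66], [-154.24, 154.24]. Speed limits (degrees/s): [147.25, 147.25, 180, 180, 180, 180, 180].

### API

Orientations are given as [roll, pitch, yaw] about the fixed x, y, z axes, in that order (R = Rz(yaw) Ry(pitch) Rx(roll)).
In Python, from cell import env gives the robot as it stands.
- The arm moves only by the shell command python3 -m jog 'ROWS' [FORCE]. ROWS is JSON, a list of rows, each an object with "dp": the shift along the tool's x, y, z in cm, a list of three; "twist": the turn about the tool's z in degrees; "fingers": the opening, from 0 (shut) to 1 (fully open). A call has 1 to 8 rows; each row is the pose to reach, as a shift and turn from the pose commanded when the call began, along the tool's axes at that moment; what a row does not reach only later rows make up. A row lasts 1/8 s, in which the tool goes at most 62.5 mm and 10.7 degrees, less where a joint would pass 70% of its speed; a pose out of reach is approached as far as the arm can. A call with a gripper value outside its range is refused whole. The fingers move at their own pace and stop on an object; FORCE is the grip in N (left out, the last holds). Time passes only in rows, so rows that repeat a pose let the fingers close. It gives the time, the measured TCP pose, the force, the opening and the grip force at its end, in the units of the state.
- env.get_obs(): the state, without advancing time (a new reading comes with each control period).
- env.read_camera(name): name is "scene" or "top"; returns a dict with "pixels" (400x640x3 uint8, blue, green, red), "depth" (400x640 float32, m along the optical axis (not along the pixel's ray), 0 where there is no reading), "fx", "fy", "cx", "cy" (pixels), "k1" (the pictures are not rectified: a ray, as slopes to the right and down, at radius r is drawn at 1 + k1 r^2 times it, then the intrinsics apply), "rvec" (rotation vector, rad) and "tvec" (3), from world to camera coordinates, as OpenCV has them. Camera axes: x right, y down, z forward; pixel columns grow to the right and rows downward; lengths in m; the calibration is good to about 2 mm. A picture is of the moment at which its call begins.
- env.sign_off(): hands the job in; it is judged then, once.
The state is a dict: "time_s": time; "qpos": joint angles; "joint_velocities": joint speeds; "effort": joint torques, N m; "tool_pos": TCP position; "tool_rot": TCP orientation; "force": force on the tool from outside, world axes, zero at the start; "wrist_torque": the same for the moment, N m; "grip_width": finger opening in m; "grasp_force": force on a finger pad.
Only numpy, scipy, OpenCV 4.12 (cv2) and the standard library are available. Lean on these libraries where they do the work, as an engineer would, in place of code of your own. Each camera call takes 0.05 s, during which the arm holds its last target. There are 200 camera calls.

### The job

Pick up the loose tool hanger by its lug, carry it to the open, flared end of the rail on the stand, enter both of its guide discs there and slide it along inside the rail, past the sprung catch, until it meets the buffer at the closed end and the catch has dropped behind it; then let go. The rail may sit a little askew on its stand, so feel your way along it and do not force it. Leave the things lying round about undisturbed.

Things in the scene. Friction and masses are not known exactly. Their poses are not given: they have to be found in the camera images.
- hanger: Loose tool hanger of grey plastic, 48 mm wide (y), 69 deep, 108 high, about 0.14 kg, standing upright on its comb ledge, whose prongs point forward (-x). Origin on the underside, below the front face of its 4 mm upright back plate; z up, x to the rear (towards its two black guide discs), y the way it slides into the rail. The discs are carried behind the plate by a flat neck 8 mm high, 40 wide.
- hanger_grip (a point): Centre of the upper part of the hanger's grip lug, an upright block 14 mm thick in y (grasp across this) and 28 mm deep in x; its top is 16 mm above this point, its sides are free to 24 mm below it. 12 mm in front of and 92 mm above the hanger's origin. Axes as the hanger's.
- hanger_head (a point): Point midway between the hanger's two guide discs. Each disc is 28 mm in diameter and 8 mm thick (along x), centres at y = -16 and +16 mm from this point, so 60 mm long in all. 19 mm behind and 50 mm above the hanger's origin (31 mm behind and 42 mm below hanger_grip). Axes as the hanger's.
- stand: Fixed steel stand, aluminium rail on two posts behind it. Origin on the worktop under the rail's mouth; y points from the mouth into the rail, -x is the slotted front (to the robot), z up. The hanger goes in with its axes as the stand's: discs inside, plate and lug in front. Rail outside 39 mm high, 19 deep, top 120 mm over the worktop. Over 25 N in all between hanger and rail is forcing it.
- mouth (a point): Centre of the rail's open mouth, on its axis, 100 mm above the stand's origin, axes as the stand's; the skew does not move it. Outside it, lips flare 3 mm wider over 11 mm. The rail is a closed C-profile: inside 11 mm deep (x) and 31 mm high, 1.5 mm play round the discs on each side; front wall 4 mm thick with a slot 12 mm high for the neck.
- rail_home (a point): Where the hanger's head would come home if the rail were straight: 170 mm from the mouth along the stand's y (168 to 171 mm; there the leading disc meets a sprung buffer, 2 N per mm, 7 mm travel). But the rail swivels about the upright line through the mouth and is clamped askew by an unknown angle up to 0.085 rad either way: true home lies up to 15 mm to the front or rear (x) of this point.
- catch (a joint): Sprung, polished catch pin through the rail's roof, 140 mm from the mouth, with a black knob on top (50 mm over the rail's axis): 0 = down, in the way of the discs; grows in m as a disc lifts it, to 0.010 at most. Each disc lifts it in turn, when the push along the rail rises by some 2 to 10 N. It drops to 0 behind the second disc.
- olive_tin: Bystander: oval olive tin 94x66x22 mm, to be left alone; origin at its underside.
- glue_tube: Bystander: small tube 80x25x18 mm, to be left alone; origin at its underside.
- loupe: Bystander: black eye loupe 38 mm wide, 30 mm high, to be left alone; origin at its underside.
- screw_packet: Bystander: small yellow packet 30x54x12 mm, to be left alone; origin at its underside.
Mind the look-alikes: they are no part of the job. Of the things shaped like the hanger, the grey one is meant.

How it is judged:
By the outcome, as a careful person would: the job done as asked, in the order asked, and still so for the second after the job is handed in, with the robot touching nothing.
It also fails if it takes over 67 s, if anything falls off the work surface, if the arm or the gripper's body presses on something with over 40 N, if the wrist force passes 120 N, or if a joint passes its speed limit or range.

## Working session

There is one attempt and no reset: what is moved stays moved. The work goes in short steps, Python scripts to look and compute and a shell command to move; the robot and the scene stay as the last step left them, time stands still between calls to the robot, and variables do not carry over. Pictures are saved under pics/ and viewed, at most 10 in all, crops included, and the job is handed in when it is done.

```bash
ls; mkdir -p pics
cat > h.py <<'E'
import numpy as np, cv2
from cell import env
def cam(n):
    c=env.read_camera(n); c['R']=cv2.Rodrigues(np.array(c['rvec'],float))[0]; c['t']=np.array(c['tvec'],float).ravel(); return c
def rays(c,uv):
    uv=np.atleast_2d(np.array(uv,float)); d=np.c_[(uv[:,0]-c['cx'])/c['fx'],(uv[:,1]-c['cy'])/c['fy']]
    s=d.copy()
    for _ in range(20): s=d/(1+c['k1']*(s**2).sum(1,keepdims=True))
    return np.c_[s,np.ones(len(s))]
def plane(c,uv,z):
    r=rays(c,uv)@c['R']; o=-c['R'].T@c['t']; return o+r*((z-o[2])/r[:,2])[:,None]
def depthpts(c,uv):
    uv=np.atleast_2d(uv).astype(int); d=c['depth'][uv[:,1],uv[:,0]]
    return (rays(c,uv)*d[:,None]-c['t'])@c['R']
def proj(c,P):
    q=np.atleast_2d(P)@c['R'].T+c['t']; s=q[:,:2]/q[:,2:]; s=s*(1+c['k1']*(s**2).sum(1,keepdims=True))
    return s*[c['fx'],c['fy']]+[c['cx'],c['cy']]
E
python3 - <<'E'
from h import *
for n in('scene','top'):
    c=cam(n); cv2.imwrite(f'pics/{n}0.png',c['pixels']); print(n,-c['R'].T@c['t'],c['R'][2],c['fx'],c['k1'])
print(env.hold_point_z,env.get_obs())
E
```

```text
pics
scene [-0.20904    -1.15793792  0.79765277] [ 0.49650365  0.71350747 -0.49435939] 499.6978516843846 -0.14981063984550055
top [ 0.42160892 -0.16890347  1.22107806] [ 0.05161213 -0.01666346 -0.99852818] 488.787445521004 -0.14111613614990176
0.0187 {'time_s': 0.1, 'qpos': array([64.28952348, 18.43546504, -4.01622332, 83.16914713,  1.29609989,
       78.54098693, -3.25999309]), 'joint_velocities': array([ 0.09179733, -0.11690316, -0.06195165, -0.18389722, -0.00995667,
       -0.03393399,  0.04511259]), 'effort': array([-3.79529301e-04, -4.92573094e+01, -4.06007599e-01, -3.13397563e+01,
       -6.40005595e-02,  3.95962363e-02,  9.05048273e-05]), 'tool_pos': array([ 0.28994458, -0.58118316,  0.22155277]), 'tool_rot': array([-1.79899699e+02,  6.38136977e-03,  2.65209869e+01]), 'force': array([ 0.52129594, -0.10333968, -0.22959126]), 'wrist_torque': array([ 0.02980856,  0.06047622, -0.04567394]), 'grasp_force': 0.0, 'grip_width': 0.0870689622300291}
```

View pics/scene0.png

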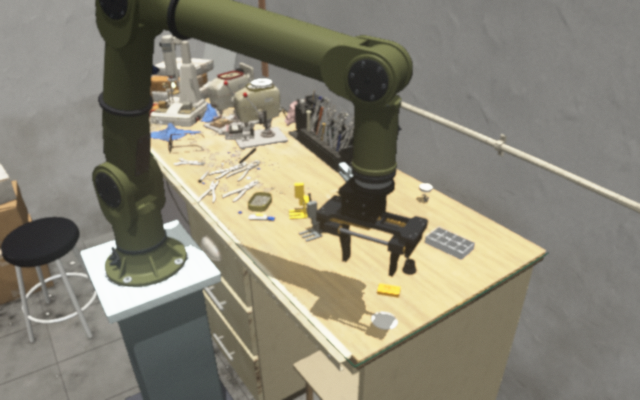

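View pics/top0.png

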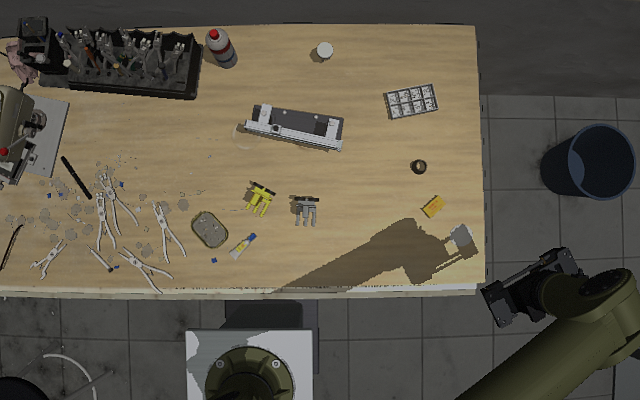

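The top view shows two hanger-shaped things: a grey one at (305,209) and a yellow one at (260,198). The grey one fits the description. The rail and stand are at about (293,125). I'll confirm both in one enlarged crop.

Run:
```python
from h import *
c=cam('top'); p=c['pixels'][95:235,225:365]; cv2.imwrite('pics/crop1.png',cv2.resize(p,None,fx=4.2,fy=4.2,interpolation=cv2.INTER_CUBIC))
np.save('top0.npy',c['pixels'])
ii=[(u,v) for v in range(190,235,3) for u in range(285,326,3)]
P=depthpts(c,ii)
for (u,v),q in zip(ii,P):
    if q[2]>.02: print(u,v,q.round(3))
```

```text
294 199 [ 0.476 -0.122  0.06 ]
297 199 [ 0.476 -0.129  0.064]
300 199 [ 0.476 -0.136  0.063]
303 199 [ 0.476 -0.143  0.056]
306 199 [ 0.476 -0.151  0.055]
309 199 [ 0.476 -0.158  0.063]
312 199 [ 0.475 -0.165  0.068]
315 199 [ 0.476 -0.172  0.06 ]
318 199 [ 0.476 -0.179  0.057]
300 202 [ 0.469 -0.136  0.055]
303 202 [ 0.469 -0.143  0.052]
306 202 [ 0.469 -0.151  0.056]
309 202 [ 0.469 -0.158  0.056]
312 202 [ 0.469 -0.165  0.052]
297 205 [ 0.462 -0.129  0.069]
300 205 [ 0.462 -0.136  0.065]
303 205 [ 0.461 -0.144  0.069]
306 205 [ 0.461 -0.151  0.068]
309 205 [ 0.462 -0.158  0.054]
312 205 [ 0.462 -0.165  0.055]
303 208 [ 0.453 -0.144  0.106]
306 208 [ 0.453 -0.151  0.105]
312 208 [ 0.455 -0.165  0.048]
303 211 [ 0.446 -0.144  0.105]
306 211 [ 0.446 -0.151  0.105]
303 214 [ 0.44  -0.144  0.105]
306 214 [ 0.44  -0.151  0.106]
303 217 [ 0.433 -0.144  0.106]
306 217 [ 0.433 -0.151  0.113]
300 220 [ 0.422 -0.169  1.221]
```

View pics/crop1.png

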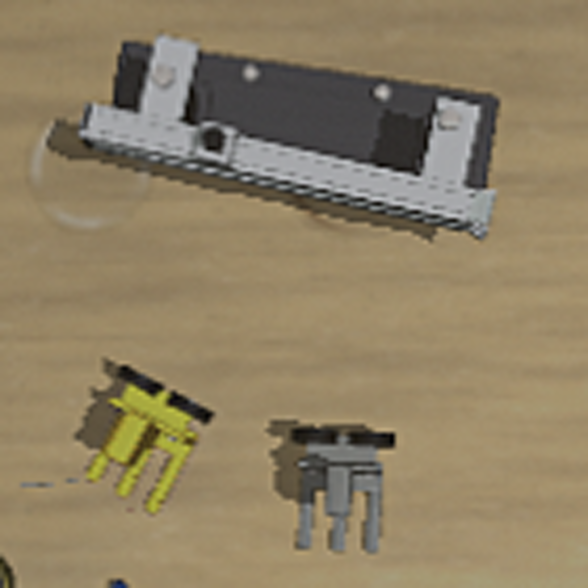

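The crop confirms the grey hanger: lug at crop (340,490), prongs towards the robot and black discs at crop (340,437). The flared mouth is the rail's right end at crop (483,215), the knob is at crop (213,138) and the closed end is at crop (88,122). Now I'll measure them.

Run:
```python
from h import *
c=cam('top'); im=c['pixels'].astype(int); D=c['depth']
vv,uu=np.mgrid[95:235,225:365]; uv=np.c_[uu.ravel(),vv.ravel()]
P=depthpts(c,uv); col=im[uv[:,1],uv[:,0]]
tab=(abs(P[:,2])<.015); print('table z',np.median(P[tab,2]))
# lug
m=(P[:,2]>.095)&(P[:,2]<.115)&(uv[:,1]>195)&(uv[:,0]>285)
L=plane(c,uv[m],.108); print('lug n',m.sum(),'mean',L.mean(0),L.min(0),L.max(0)); print(cv2.minAreaRect(L[:,:2].astype('f4')*1000))
# discs: dark
br=col.max(1)
m=(br<60)&(P[:,2]>.03)&(uv[:,1]>190)&(uv[:,1]<208)&(uv[:,0]>285)
L=plane(c,uv[m],.060); print('disc n',m.sum(),L.mean(0),L.min(0),L.max(0)); print(cv2.minAreaRect(L[:,:2].astype('f4')*1000))
# rail top
m=(P[:,2]>.105)&(P[:,2]<.135)&(uv[:,1]<160)
L=plane(c,uv[m],.12); print('rail n',m.sum(),np.median(P[m,2])); print(cv2.minAreaRect(L[:,:2].astype('f4')*1000))
ii=uv[m]
for u in range(240,350,4):
    k=ii[:,0]==u
    if k.any():
        q=plane(c,ii[k],.12); print(u,ii[k][:,1].min(),ii[k][:,1].max(),q[:,0].min().round(4),q[:,0].max().round(4),q[:,1].mean().round(4))
m=(P[:,2]>.14)&(P[:,2]<.17)&(uv[:,1]<160); L=plane(c,uv[m],.15); print('knob',m.sum(),L.mean(0),np.median(P[m,2]) )
# base: dark low
m=(br<75)&(P[:,2]<.03)&(uv[:,1]<150)
msk=np.zeros((400,640),np.uint8); msk[uv[m][:,1],uv[m][:,0]]=255
msk=cv2.morphologyEx(msk,cv2.MORPH_OPEN,np.ones((3,3)))
cv2.imwrite('pics/m.png',msk)
q=np.argwhere(msk)[:,::-1]; B=plane(c,q,.01); print('base',len(q),cv2.minAreaRect(B[:,:2].astype('f4')*1000))
cv2.imwrite('pics/crop2.png',cv2.resize(c['pixels'][95:165,235:355],None,fx=6.5,fy=6.5,interpolation=cv2.INTER_CUBIC))
```

```text
table z 0.0008615791986797325
lug n 74 mean [ 0.44565668 -0.14798734  0.108     ] [ 0.43261381 -0.15578375  0.108     ] [ 0.45778984 -0.14184716  0.108     ]
((445.1888427734375, -148.80950927734375), (13.66401481628418, 25.04770278930664), 89.34628295898438)
disc n 92 [ 0.47323215 -0.1497441   0.06      ] [ 0.45660246 -0.1792096   0.06      ] [ 0.48098245 -0.1221274   0.06      ]
((468.7516784667969, -150.56309509277344), (57.068294525146484, 23.785572052001953), 89.31107330322266)
rail n 1146 0.11862985195795403
((643.409423828125, -127.67593383789062), (227.7774200439453, 65.9858627319336), 76.45861053466797)
244 123 127 0.6392 0.6485 -0.0118
248 120 128 0.6367 0.6553 -0.0209
252 120 129 0.6343 0.6551 -0.0301
256 121 130 0.6318 0.6527 -0.0392
260 113 131 0.6294 0.6711 -0.0484
264 104 131 0.6292 0.692 -0.0576
268 106 132 0.6268 0.6872 -0.0667
272 105 134 0.6221 0.6894 -0.0758
276 133 134 0.6219 0.6243 -0.0849
280 127 135 0.6195 0.638 -0.094
284 128 136 0.6171 0.6356 -0.1031
288 129 137 0.6147 0.6331 -0.1122
292 130 138 0.6123 0.6307 -0.1213
296 131 139 0.6099 0.6283 -0.1304
300 131 140 0.6075 0.6282 -0.1395
304 132 141 0.6051 0.6258 -0.1485
308 133 142 0.6027 0.6234 -0.1576
312 134 143 0.6003 0.621 -0.1667
316 135 143 0.6002 0.6186 -0.1758
320 136 144 0.5978 0.6162 -0.1848
324 137 145 0.5954 0.6138 -0.1939
328 122 146 0.593 0.6484 -0.2032
332 119 147 0.5906 0.6552 -0.2123
336 122 148 0.5883 0.6482 -0.2214
340 140 149 0.5859 0.6065 -0.2302
knob 23 [ 0.63066851 -0.08547356  0.15      ] 0.14933038305060198
base 1174 ((673.3884887695312, -128.38870239257812), (228.98422241210938, 54.842918395996094), 79.90487670898438)
```

View pics/crop2.png

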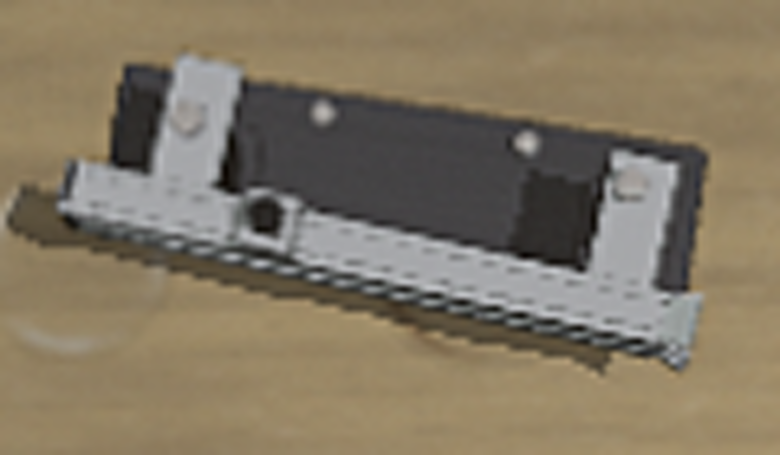

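The rail yaw is about -13.4° against about -10.1° for the base, so the skew is roughly 3.3°. The mouth is near (0.5985, -0.2217). Next: refine the axis from the rear edge, get the disc yaw, and work out the first move.

```bash
cat >> h.py <<'E'
def to(x,y,z,yaw=None):
    from scipy.spatial.transform import Rotation as Ro
    o=env.get_obs(); R=Ro.from_euler('xyz',o['tool_rot'],degrees=True).as_matrix()
    print('pose',o['tool_pos'].round(4),o['tool_rot'].round(2),'dp cm',(R.T@(np.array([x,y,z])-o['tool_pos'])*100).round(2),'twist',None if yaw is None else round(o['tool_rot'][2]-yaw,2))
E
python3 - <<'E'
from h import *
c=cam('top'); im=c['pixels'].astype(int); D=c['depth']
vv,uu=np.mgrid[95:235,225:365]; uv=np.c_[uu.ravel(),vv.ravel()]
P=depthpts(c,uv); br=im[uv[:,1],uv[:,0]].max(1)
m=(br<60)&(P[:,2]>.03)&(uv[:,1]>190)&(uv[:,1]<203)&(uv[:,0]>285); q=plane(c,uv[m],.06)
print('disc line',np.polyfit(q[:,1],q[:,0],1), q[:,1].min(),q[:,1].max())
m=(P[:,2]>.105)&(P[:,2]<.135)&(uv[:,1]<160); ii=uv[m]; r=[]
for u in range(280,327):
    k=ii[ii[:,0]==u,1]; r.append(plane(c,[[u,k.min()-.5]],.12)[0])
r=np.array(r); s,b=np.polyfit(r[:,1],r[:,0],1); th=np.arctan(s)
print('rear slope',s,np.degrees(th)); 
d=np.array([np.sin(th),np.cos(th)])
ax=lambda y:s*y+b-.0095/np.cos(th)
print('axis x at knob y',ax(-.0855)); k=np.array([ax(-.0855),-.0855]); print('mouth',k-.14*d,'home',k+.03*d)
k=ii[(ii[:,1]>138)&(ii[:,0]>333)]; print('end u',k[:,0].max(),plane(c,[[k[:,0].max()+.5,145]],.123))
to(.4455,-.1485,.2,0)
E
```

```text
disc line [0.05878093 0.48565357] -0.17920960417691625 -0.12212739660180513
rear slope 0.2188320097365194 12.3435714357164
axis x at knob y 0.63062275423758
mouth [ 0.60069449 -0.22226366] home [ 0.63703595 -0.0561935 ]
end u 342 [[ 0.59453253 -0.23567121  0.123     ]]
pose [ 0.2901 -0.5814  0.222 ] [-179.95    0.     26.52] dp cm [ 33.24 -31.8    2.23] twist 26.52
```

```bash
python3 -m jog '[{"dp":[4,-4,0],"twist":4,"fingers":0.5},{"dp":[8,-8,0],"twist":8,"fingers":0.5},{"dp":[12,-12,0],"twist":12,"fingers":0.5},{"dp":[16,-16,0],"twist":16,"fingers":0.5},{"dp":[20.5,-20,0],"twist":20,"fingers":0.5},{"dp":[25,-24,0],"twist":25,"fingers":0.5},{"dp":[29,-28,1],"twist":28,"fingers":0.5},{"dp":[33.2,-31.8,2.2],"twist":29,"fingers":0.5}]' 20; python3 -c "
from h import *
to(.4455,-.1485,.073,-2.5)"
```

```text
time_s: 1.25
tool_pos: [0.4458, -0.1472, 0.2008]
tool_rot: [179.9, -0.1, -2.5]
force: [1.3, -0.5, 0.2]
grip_width: 0.0438
grasp_force: 0.0
pose [ 0.4458 -0.1472  0.2008] [ 1.7994e+02 -8.0000e-02 -2.5400e+00] dp cm [-0.04  0.12 12.78] twist -0.04
```

```bash
python3 -m jog '[{"dp":[0,0.1,3]},{"dp":[0,0.1,6]},{"dp":[0,0.1,9]},{"dp":[0,0.1,11]},{"dp":[0,0.1,12]},{"dp":[0,0.1,12.7]},{"dp":[0,0.1,12.7]},{"dp":[0,0.1,12.7]}]'; python3 -c "
from h import *
to(.4455,-.1485,.073,-2.5)
for n in('scene','top'):
    c=cam(n); q=proj(c,[.4455,-.1485,.09])[0].astype(int); p=c['pixels'][max(q[1]-50,0):q[1]+50,q[0]-65:q[0]+65]; cv2.imwrite(f'pics/g_{n}.png',cv2.resize(p,None,fx=4,fy=4,interpolation=3))"
```

```text
pose [ 0.4458 -0.1472  0.2008] [ 1.7994e+02 -8.0000e-02 -2.5400e+00] dp cm [-0.04  0.12 12.78] twist -0.04validation failed for argument at $[0]...
```

View pics/g_scene.png

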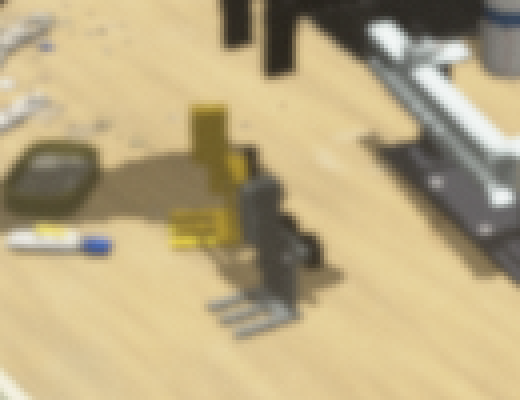

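The rows were refused because every field is required. The picture shows the fingers at crop (225-295,20-70) still above the upright grey hanger, whose lug is at (260,200). I'll descend now.

```bash
python3 -m jog '[{"dp":[0,0.1,3],"twist":0,"fingers":0.5},{"dp":[0,0.1,6],"twist":0,"fingers":0.5},{"dp":[0,0.1,9],"twist":0,"fingers":0.5},{"dp":[0,0.1,11],"twist":0,"fingers":0.5},{"dp":[0,0.1,12],"twist":0,"fingers":0.5},{"dp":[0,0.1,12.7],"twist":0,"fingers":0.5},{"dp":[0,0.1,12.7],"twist":0,"fingers":0.5}]'; python3 -c "
from h import *
to(.4455,-.1485,.073,-2.5)
for n in('scene','top'):
    c=cam(n); q=proj(c,[.4455,-.1485,.09])[0].astype(int); p=c['pixels'][max(q[1]-50,0):q[1]+50,q[0]-65:q[0]+65]; cv2.imwrite(f'pics/h_{n}.png',cv2.resize(p,None,fx=4,fy=4,interpolation=3))"
```

```text
time_s: 2.22
tool_pos: [0.4453, -0.15, 0.0736]
tool_rot: [180.0, -0.0, -2.5]
force: [-0.2, 1.3, 0.0]
grip_width: 0.0433
grasp_force: 0.0
pose [ 0.4453 -0.15    0.0736] [179.99  -0.    -2.49] dp cm [ 0.01 -0.15  0.06] twist 0.01
```

View pics/h_scene.png

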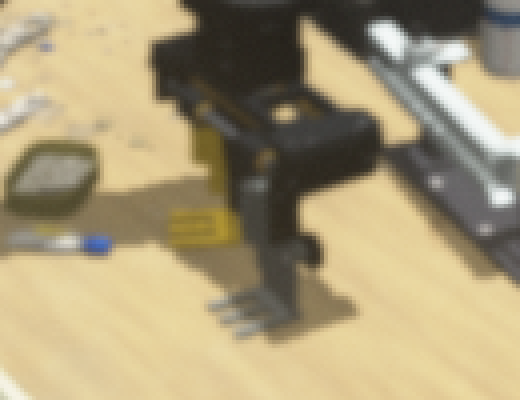

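The lug at crop (255,200) is between the fingers, with one visible at (275,200), and no contact force shows. I'll close with y corrected by 1.5 mm.

```bash
python3 -m jog '[{"dp":[0,-0.1,0],"twist":0,"fingers":0.35},{"dp":[0,-0.1,0],"twist":0,"fingers":0.2},{"dp":[0,-0.1,0],"twist":0,"fingers":0.1},{"dp":[0,-0.1,0],"twist":0,"fingers":0},{"dp":[0,-0.1,0],"twist":0,"fingers":0},{"dp":[0,-0.1,0],"twist":0,"fingers":0}]' 25
```

```text
time_s: 3.08
tool_pos: [0.4453, -0.149, 0.0736]
tool_rot: [180.0, 0.0, -2.5]
force: [-0.3, -0.2, 0.7]
grip_width: 0.0138
grasp_force: 25.0
```

```bash
python3 -m jog '[{"dp":[0,0,-2.5],"twist":0,"fingers":0},{"dp":[0,0,-5],"twist":0,"fingers":0},{"dp":[2,2,-5],"twist":2,"fingers":0},{"dp":[4,5,-5],"twist":4,"fingers":0},{"dp":[6,7,-5],"twist":6,"fingers":0},{"dp":[8,9,-5],"twist":8,"fingers":0},{"dp":[8,11,-5],"twist":10.3,"fingers":0},{"dp":[8,11,-5],"twist":10.3,"fingers":0}]'; python3 -c "
from h import *
to(.5576,-.2687,.1236,-12.8)"
```

```text
time_s: 4.08
tool_pos: [0.5188, -0.2643, 0.1229]
tool_rot: [180.0, 0.1, -13.0]
force: [0.0, -0.7, -2.0]
grip_width: 0.0137
grasp_force: 25.0
pose [ 0.5188 -0.2643  0.1229] [ 1.7997e+02  1.1000e-01 -1.2980e+01] dp cm [ 3.88 -0.44 -0.08] twist -0.18
```

```bash
python3 -m jog '[{"dp":[1.5,0,-0.05],"twist":0,"fingers":0},{"dp":[3,-0.2,-0.05],"twist":0,"fingers":0},{"dp":[3.9,-0.4,-0.05],"twist":0,"fingers":0},{"dp":[3.9,-0.4,-0.05],"twist":0,"fingers":0},{"dp":[3.9,-0.4,-0.05],"twist":0,"fingers":0}]'; python3 -c "
from h import *
to(.5576,-.2687,.1236,-12.8)
ims=[]
for n in('scene','top'):
    c=cam(n); q=proj(c,[.59,-.24,.1])[0].astype(int); p=c['pixels'][max(q[1]-50,0):q[1]+50,q[0]-50:q[0]+50]; ims.append(cv2.resize(p,(400,400),interpolation=3))
cv2.imwrite('pics/pre.png',np.hstack(ims))"
```

```text
time_s: 4.7
tool_pos: [0.5591, -0.2667, 0.1239]
tool_rot: [180.0, 0.0, -12.8]
force: [-0.5, 0.1, -1.4]
grip_width: 0.014
grasp_force: 25.0
pose [ 0.5591 -0.2667  0.1239] [ 1.800e+02  4.000e-02 -1.277e+01] dp cm [-0.1   0.22  0.03] twist 0.03
```

View pics/pre.png

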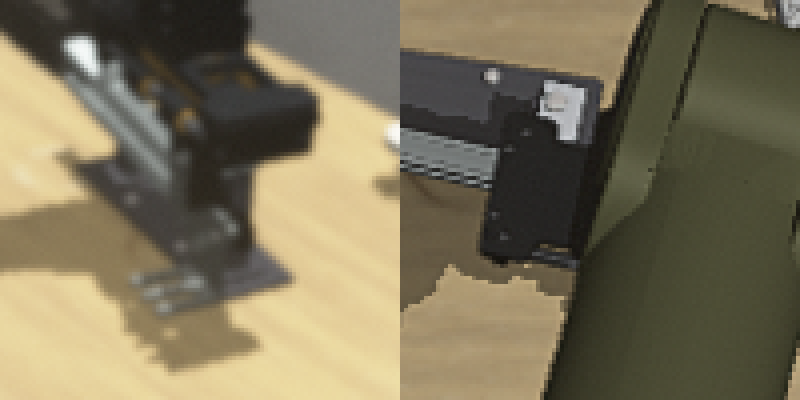

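The left (scene) half shows the hanger held at (200,210) just short of the rail end, and in the top view the hand hides it. I'll feel my way in using -y of the tool, in short steps, watching the force.

```bash
python3 -m jog '[{"dp":[-0.1,-0.3,0],"twist":0,"fingers":0},{"dp":[-0.1,-0.7,0],"twist":0,"fingers":0},{"dp":[-0.1,-1.0,0],"twist":0,"fingers":0},{"dp":[-0.1,-1.2,0],"twist":0,"fingers":0},{"dp":[-0.1,-1.4,0],"twist":0,"fingers":0},{"dp":[-0.1,-1.6,0],"twist":0,"fingers":0}]'; python3 -m jog '[{"dp":[0,-0.2,0],"twist":0,"fingers":0},{"dp":[0,-0.4,0],"twist":0,"fingers":0},{"dp":[0,-0.6,0],"twist":0,"fingers":0},{"dp":[0,-0.6,0],"twist":0,"fingers":0}]'
```

```text
time_s: 5.55
tool_pos: [0.5619, -0.2511, 0.124]
tool_rot: [180.0, 0.0, -12.8]
force: [-0.3, -0.2, -0.9]
grip_width: 0.0138
grasp_force: 25.0
time_s: 6.05
tool_pos: [0.563, -0.245, 0.124]
tool_rot: [-180.0, 0.0, -12.8]
force: [-1.1, 0.3, -1.8]
grip_width: 0.0134
grasp_force: 25.0
```

```bash
python3 -m jog '[{"dp":[0,-0.3,0],"twist":0,"fingers":0},{"dp":[0,-0.6,0],"twist":0,"fingers":0},{"dp":[0,-0.9,0],"twist":0,"fingers":0},{"dp":[0,-0.9,0],"twist":0,"fingers":0}]'; python3 -m jog '[{"dp":[0,-0.3,0],"twist":0,"fingers":0},{"dp":[0,-0.6,0],"twist":0,"fingers":0},{"dp":[0,-0.9,0],"twist":0,"fingers":0},{"dp":[0,-0.9,0],"twist":0,"fingers":0}]';python3 -c "
from h import *
print(env.get_obs()['wrist_torque'])"
```

```text
time_s: 6.55
tool_pos: [0.5652, -0.2358, 0.1239]
tool_rot: [-180.0, 0.0, -12.7]
force: [-1.8, 1.0, -1.8]
grip_width: 0.0137
grasp_force: 25.0
time_s: 7.05
tool_pos: [0.5672, -0.2271, 0.1239]
tool_rot: [-180.0, 0.0, -12.8]
force: [-2.2, 0.3, -1.6]
grip_width: 0.0135
grasp_force: 25.0
[0.20464342 0.63126528 0.01792794]
```

```bash
python3 -m jog '[{"dp":[-0.05,-0.3,0],"twist":0,"fingers":0},{"dp":[-0.1,-0.6,0],"twist":0,"fingers":0},{"dp":[-0.1,-0.9,0],"twist":0,"fingers":0},{"dp":[-0.1,-0.9,0],"twist":0,"fingers":0}]'; python3 -m jog '[{"dp":[0,-0.3,0],"twist":0,"fingers":0},{"dp":[0,-0.6,0],"twist":0,"fingers":0},{"dp":[0,-0.9,0],"twist":0,"fingers":0},{"dp":[0,-0.9,0],"twist":0,"fingers":0}]';python3 -c "
from h import *
print(env.get_obs()['wrist_torque'])"
```

```text
time_s: 7.55
tool_pos: [0.5689, -0.2181, 0.1243]
tool_rot: [-180.0, -0.1, -12.7]
force: [-0.1, 0.2, -0.5]
grip_width: 0.0138
grasp_force: 25.0
time_s: 8.05
tool_pos: [0.5704, -0.2095, 0.1241]
tool_rot: [-180.0, -0.0, -12.7]
force: [-0.5, 0.1, -1.4]
grip_width: 0.0136
grasp_force: 25.0
[ 0.0573005   0.03043727 -0.0096247 ]
```

```bash
for i in 1 ; do python3 -m jog '[{"dp":[0,-0.3,0],"twist":0,"fingers":0},{"dp":[0,-0.6,0],"twist":0,"fingers":0},{"dp":[0,-0.9,0],"twist":0,"fingers":0},{"dp":[0,-1.2,0],"twist":0,"fingers":0},{"dp":[0,-1.5,0],"twist":0,"fingers":0},{"dp":[0,-1.5,0],"twist":0,"fingers":0}]'; done;python3 -c "
from h import *
print(env.get_obs()['wrist_torque'])"
```

```text
time_s: 8.8
tool_pos: [0.5737, -0.1949, 0.1241]
tool_rot: [-180.0, -0.0, -12.7]
force: [-0.2, 0.8, -1.0]
grip_width: 0.0138
grasp_force: 25.0
[0.0661212  0.06598286 0.03298868]
```

```bash
python3 -m jog '[{"dp":[0,-0.3,0],"twist":0,"fingers":0},{"dp":[0,-0.6,0],"twist":0,"fingers":0},{"dp":[0,-0.9,0],"twist":0,"fingers":0},{"dp":[0,-1.2,0],"twist":0,"fingers":0},{"dp":[0,-1.5,0],"twist":0,"fingers":0},{"dp":[0,-1.5,0],"twist":0,"fingers":0}]'; python3 -m jog '[{"dp":[0,-0.3,0],"twist":0,"fingers":0},{"dp":[0,-0.6,0],"twist":0,"fingers":0},{"dp":[0,-0.9,0],"twist":0,"fingers":0},{"dp":[0,-1.2,0],"twist":0,"fingers":0},{"dp":[0,-1.5,0],"twist":0,"fingers":0},{"dp":[0,-1.5,0],"twist":0,"fingers":0}]';python3 -c "
from h import *
print(env.get_obs()['wrist_torque'])"
```

```text
time_s: 9.55
tool_pos: [0.577, -0.1803, 0.1241]
tool_rot: [-180.0, -0.0, -12.8]
force: [0.3, 1.5, -1.6]
grip_width: 0.0143
grasp_force: 25.0
time_s: 10.3
tool_pos: [0.5803, -0.1656, 0.124]
tool_rot: [-180.0, 0.0, -12.8]
force: [0.0, 0.2, -1.4]
grip_width: 0.0139
grasp_force: 25.0
[ 0.02787998  0.06918641 -0.03588257]
```

No force at all so far. I'll probe sideways to confirm the discs are captive and to centre them.

```bash
python3 -m jog '[{"dp":[0.1,0,0],"twist":0,"fingers":0},{"dp":[0.2,0,0],"twist":0,"fingers":0},{"dp":[0.2,0,0],"twist":0,"fingers":0}]'; python3 -m jog '[{"dp":[-0.2,0,0],"twist":0,"fingers":0},{"dp":[-0.4,0,0],"twist":0,"fingers":0},{"dp":[-0.4,0,0],"twist":0,"fingers":0}]'
```

```text
time_s: 10.68
tool_pos: [0.5814, -0.1665, 0.1238]
tool_rot: [180.0, 0.1, -12.8]
force: [-3.7, 1.2, 0.1]
grip_width: 0.014
grasp_force: 25.0
time_s: 11.05
tool_pos: [0.5786, -0.1658, 0.1243]
tool_rot: [180.0, -0.1, -12.8]
force: [1.2, 0.6, -2.3]
grip_width: 0.0136
grasp_force: 25.0
```

Captive and nearly centred. I'll carry on.

```bash
python3 -m jog '[{"dp":[0.17,-0.3,0],"twist":0,"fingers":0},{"dp":[0.17,-0.6,0],"twist":0,"fingers":0},{"dp":[0.17,-0.9,0],"twist":0,"fingers":0},{"dp":[0.17,-1.2,0],"twist":0,"fingers":0},{"dp":[0.17,-1.5,0],"twist":0,"fingers":0},{"dp":[0.17,-1.5,0],"twist":0,"fingers":0}]'; python3 -m jog '[{"dp":[0,-0.3,0],"twist":0,"fingers":0},{"dp":[0,-0.6,0],"twist":0,"fingers":0},{"dp":[0,-0.9,0],"twist":0,"fingers":0},{"dp":[0,-1.2,0],"twist":0,"fingers":0},{"dp":[0,-1.5,0],"twist":0,"fingers":0},{"dp":[0,-1.5,0],"twist":0,"fingers":0}]';python3 -c "
from h import *
print(env.get_obs()['wrist_torque'])"
```

```text
time_s: 11.8
tool_pos: [0.5833, -0.1509, 0.124]
tool_rot: [-180.0, 0.0, -12.7]
force: [-0.3, -1.0, -1.0]
grip_width: 0.0137
grasp_force: 25.0
time_s: 12.55
tool_pos: [0.5867, -0.1363, 0.1241]
tool_rot: [-180.0, -0.0, -12.7]
force: [0.7, -0.2, -1.6]
grip_width: 0.0136
grasp_force: 25.0
[ 0.07520274  0.04291593 -0.05707236]
```

Head is at about 81 mm. I'll probe again here to fix the slope.

```bash
python3 -m jog '[{"dp":[0.1,0,0],"twist":0,"fingers":0},{"dp":[0.2,0,0],"twist":0,"fingers":0},{"dp":[0.2,0,0],"twist":0,"fingers":0}]'; python3 -m jog '[{"dp":[-0.2,0,0],"twist":0,"fingers":0},{"dp":[-0.4,0,0],"twist":0,"fingers":0},{"dp":[-0.4,0,0],"twist":0,"fingers":0}]'
```

```text
time_s: 12.92
tool_pos: [0.5882, -0.1373, 0.1239]
tool_rot: [180.0, 0.0, -12.8]
force: [-0.4, 0.8, -0.9]
grip_width: 0.0138
grasp_force: 25.0
time_s: 13.3
tool_pos: [0.5854, -0.1365, 0.1244]
tool_rot: [180.0, -0.1, -12.8]
force: [2.3, -0.2, -2.6]
grip_width: 0.0142
grasp_force: 25.0
```

```bash
python3 -m jog '[{"dp":[0.24,-0.3,0],"twist":0.5,"fingers":0},{"dp":[0.25,-0.6,0],"twist":0.5,"fingers":0},{"dp":[0.26,-0.9,0],"twist":0.5,"fingers":0},{"dp":[0.26,-1.2,0],"twist":0.5,"fingers":0},{"dp":[0.27,-1.5,0],"twist":0.5,"fingers":0},{"dp":[0.27,-1.5,0],"twist":0.5,"fingers":0}]'; python3 -m jog '[{"dp":[0,-0.3,0],"twist":0,"fingers":0},{"dp":[0,-0.6,0],"twist":0,"fingers":0},{"dp":[0,-0.8,0],"twist":0,"fingers":0},{"dp":[0,-0.8,0],"twist":0,"fingers":0}]';python3 -c "
from h import *
print(env.get_obs()['wrist_torque'])"
```

```text
time_s: 14.05
tool_pos: [0.5906, -0.1219, 0.1241]
tool_rot: [-180.0, 0.0, -13.2]
force: [-0.3, 0.5, -1.5]
grip_width: 0.0142
grasp_force: 25.0
time_s: 14.55
tool_pos: [0.5924, -0.1142, 0.1241]
tool_rot: [-180.0, -0.0, -13.3]
force: [-0.6, -0.9, -1.6]
grip_width: 0.0136
grasp_force: 25.0
[0.06572965 0.05656014 0.01827121]
```

```bash
python3 -m jog '[{"dp":[0,-0.2,0],"twist":0,"fingers":0},{"dp":[0,-0.4,0],"twist":0,"fingers":0},{"dp":[0,-0.6,0],"twist":0,"fingers":0},{"dp":[0,-0.8,0],"twist":0,"fingers":0}]'; python3 -m jog '[{"dp":[0,-0.2,0],"twist":0,"fingers":0},{"dp":[0,-0.4,0],"twist":0,"fingers":0}]';python3 -m jog '[{"dp":[0,-0.2,0],"twist":0,"fingers":0},{"dp":[0,-0.4,0],"twist":0,"fingers":0}]'; python3 -m jog '[{"dp":[0,-0.2,0],"twist":0,"fingers":0},{"dp":[0,-0.4,0],"twist":0,"fingers":0}]'
```

```text
time_s: 15.05
tool_pos: [0.594, -0.1071, 0.1239]
tool_rot: [179.9, 0.0, -13.3]
force: [0.4, -2.1, -1.7]
grip_width: 0.0139
grasp_force: 25.0
time_s: 15.3
tool_pos: [0.5941, -0.1048, 0.1232]
tool_rot: [179.9, 0.1, -13.4]
force: [-2.3, -4.5, -4.5]
grip_width: 0.0136
grasp_force: 25.0
time_s: 15.55
tool_pos: [0.5955, -0.0986, 0.1234]
tool_rot: [-180.0, 0.1, -13.3]
force: [-0.6, -2.0, -5.4]
grip_width: 0.0139
grasp_force: 25.0
time_s: 15.8
tool_pos: [0.597, -0.0938, 0.1238]
tool_rot: [-179.9, 0.0, -13.2]
force: [-0.3, -1.5, -5.7]
grip_width: 0.0137
grasp_force: 25.0
```

```bash
python3 -m jog '[{"dp":[0,-0.2,0],"twist":0,"fingers":0},{"dp":[0,-0.4,0],"twist":0,"fingers":0},{"dp":[0,-0.6,0],"twist":0,"fingers":0}]'; python3 -m jog '[{"dp":[0,-0.2,0],"twist":0,"fingers":0},{"dp":[0,-0.4,0],"twist":0,"fingers":0},{"dp":[0,-0.6,0],"twist":0,"fingers":0}]';python3 -m jog '[{"dp":[0,-0.2,0],"twist":0,"fingers":0},{"dp":[0,-0.4,0],"twist":0,"fingers":0}]'; python3 -m jog '[{"dp":[0,-0.2,0],"twist":0,"fingers":0},{"dp":[0,-0.4,0],"twist":0,"fingers":0}]'
```

```text
time_s: 16.18
tool_pos: [0.5986, -0.0882, 0.1241]
tool_rot: [-179.9, -0.0, -13.2]
force: [-0.3, 0.1, -6.1]
grip_width: 0.0138
grasp_force: 25.0
time_s: 16.55
tool_pos: [0.6002, -0.0826, 0.1244]
tool_rot: [-180.0, -0.0, -13.3]
force: [0.3, 1.3, -4.6]
grip_width: 0.014
grasp_force: 25.0
time_s: 16.8
tool_pos: [0.6014, -0.08, 0.125]
tool_rot: [180.0, -0.1, -13.3]
force: [-0.5, 0.1, -1.1]
grip_width: 0.0139
grasp_force: 25.0
time_s: 17.05
tool_pos: [0.6015, -0.0764, 0.1241]
tool_rot: [179.9, -0.0, -13.3]
force: [-0.3, -1.6, -2.9]
grip_width: 0.0137
grasp_force: 25.0
```

```bash
python3 -m jog '[{"dp":[0,-0.2,0],"twist":0,"fingers":0},{"dp":[0,-0.4,0],"twist":0,"fingers":0},{"dp":[0,-0.6,0],"twist":0,"fingers":0}]'; python3 -m jog '[{"dp":[0,-0.2,0],"twist":0,"fingers":0},{"dp":[0,-0.4,0],"twist":0,"fingers":0},{"dp":[0,-0.6,0],"twist":0,"fingers":0}]';python3 -m jog '[{"dp":[0,-0.2,0],"twist":0,"fingers":0},{"dp":[0,-0.4,0],"twist":0,"fingers":0},{"dp":[0,-0.6,0],"twist":0,"fingers":0}]'; python3 -m jog '[{"dp":[0,-0.2,0],"twist":0,"fingers":0},{"dp":[0,-0.3,0],"twist":0,"fingers":0}]'
```

```text
time_s: 17.42
tool_pos: [0.6021, -0.0707, 0.1232]
tool_rot: [179.9, 0.1, -13.4]
force: [-1.0, -4.3, -5.5]
grip_width: 0.0138
grasp_force: 25.0
time_s: 17.8
tool_pos: [0.6043, -0.0626, 0.1238]
tool_rot: [-179.9, 0.0, -13.2]
force: [0.2, -1.1, -6.4]
grip_width: 0.0137
grasp_force: 25.0
time_s: 18.18
tool_pos: [0.606, -0.0571, 0.1242]
tool_rot: [-179.9, -0.0, -13.2]
force: [0.8, -0.1, -6.5]
grip_width: 0.0137
grasp_force: 25.0
time_s: 18.42
tool_pos: [0.6067, -0.0543, 0.1243]
tool_rot: [-180.0, -0.0, -13.2]
force: [-0.2, 0.7, -4.8]
grip_width: 0.0138
grasp_force: 25.0
```

```bash
python3 -m jog '[{"dp":[0,-0.2,0],"twist":0,"fingers":0},{"dp":[0,-0.2,0],"twist":0,"fingers":0}]'; python3 -m jog '[{"dp":[0,-0.2,0],"twist":0,"fingers":0},{"dp":[0,-0.2,0],"twist":0,"fingers":0}]';python3 -m jog '[{"dp":[0,-0.2,0],"twist":0,"fingers":0},{"dp":[0,-0.2,0],"twist":0,"fingers":0}]'; python3 -c "
from h import *
P=[cam('top')]
for n in ['scene','top']:
    c=cam(n); q=proj(c,[.63,-.0855,.14])[0]; print(n,q)"
```

```text
time_s: 18.68
tool_pos: [0.6073, -0.0521, 0.1244]
tool_rot: [-179.9, -0.0, -13.2]
force: [0.9, 2.8, -4.7]
grip_width: 0.0138
grasp_force: 25.0
time_s: 18.92
tool_pos: [0.6077, -0.0511, 0.1246]
tool_rot: [-180.0, -0.1, -13.3]
force: [0.3, 2.6, -2.8]
grip_width: 0.0141
grasp_force: 25.0
time_s: 19.18
tool_pos: [0.6082, -0.0499, 0.1246]
tool_rot: [180.0, -0.1, -13.3]
force: [0.4, -0.0, -1.6]
grip_width: 0.0136
grasp_force: 25.0
scene [351.82133904 166.91991135]
top [275.5816161  128.84516797]
```

The catch has dropped: the vertical load is back to the hanger's own weight. I'll press gently until the buffer shows.

```bash
python3 -m jog '[{"dp":[0,-0.15,0],"twist":0,"fingers":0},{"dp":[0,-0.15,0],"twist":0,"fingers":0},{"dp":[0,-0.15,0],"twist":0,"fingers":0}]'; python3 -m jog '[{"dp":[0,-0.15,0],"twist":0,"fingers":0},{"dp":[0,-0.15,0],"twist":0,"fingers":0},{"dp":[0,-0.15,0],"twist":0,"fingers":0}]'
```

```text
time_s: 19.7
tool_pos: [0.6082, -0.0486, 0.1242]
tool_rot: [180.0, -0.0, -13.3]
force: [0.7, -1.5, 0.0]
grip_width: 0.0139
grasp_force: 25.0
time_s: 20.08
tool_pos: [0.6084, -0.0473, 0.1241]
tool_rot: [179.9, -0.0, -13.3]
force: [-1.1, -4.8, 0.6]
grip_width: 0.0138
grasp_force: 25.0
```

Buffer met (about 5 N). I'll ease back, which should also show the catch holding.

```bash
python3 -m jog '[{"dp":[0,0.2,0],"twist":0,"fingers":0},{"dp":[0,0.3,0],"twist":0,"fingers":0},{"dp":[0,0.3,0],"twist":0,"fingers":0}]'; python3 -m jog '[{"dp":[0,0.2,0],"twist":0,"fingers":0},{"dp":[0,0.2,0],"twist":0,"fingers":0}]'
```

```text
time_s: 20.45
tool_pos: [0.608, -0.0487, 0.124]
tool_rot: [-180.0, -0.0, -13.3]
force: [0.8, -1.0, -0.7]
grip_width: 0.0137
grasp_force: 25.0
time_s: 20.7
tool_pos: [0.607, -0.0502, 0.1238]
tool_rot: [-179.9, 0.1, -13.2]
force: [-0.6, 0.2, -1.3]
grip_width: 0.0139
grasp_force: 25.0
```

```bash
python3 -m jog '[{"dp":[0,0.1,0],"twist":0,"fingers":0},{"dp":[0,0.2,0],"twist":0,"fingers":0},{"dp":[0,0.2,0],"twist":0,"fingers":0}]'; python3 -m jog '[{"dp":[0,0.1,0],"twist":0,"fingers":0},{"dp":[0,0.1,0],"twist":0,"fingers":0}]'
```

```text
time_s: 21.08
tool_pos: [0.6068, -0.052, 0.1237]
tool_rot: [-179.9, 0.0, -13.2]
force: [0.8, 2.4, -2.9]
grip_width: 0.0141
grasp_force: 25.0
time_s: 21.32
tool_pos: [0.6065, -0.0526, 0.1237]
tool_rot: [-179.9, 0.0, -13.2]
force: [1.5, 4.7, -5.1]
grip_width: 0.0139
grasp_force: 25.0
```

The catch holds against a backward pull. I'll go forward to the buffer again, press lightly and let go.

```bash
python3 -m jog '[{"dp":[0,-0.2,0],"twist":0,"fingers":0},{"dp":[0,-0.4,0],"twist":0,"fingers":0},{"dp":[0,-0.6,0],"twist":0,"fingers":0},{"dp":[0,-0.6,0],"twist":0,"fingers":0}]'
```

```text
time_s: 21.82
tool_pos: [0.6084, -0.0495, 0.1246]
tool_rot: [179.9, -0.1, -13.3]
force: [-0.0, -1.3, -0.8]
grip_width: 0.0137
grasp_force: 25.0
```

```bash
python3 -m jog '[{"dp":[0,0,0.1],"twist":0,"fingers":0},{"dp":[0,0,0.1],"twist":0,"fingers":0},{"dp":[0,0,0.1],"twist":0,"fingers":0.3},{"dp":[0,0,0.1],"twist":0,"fingers":0.5},{"dp":[0,0,0.1],"twist":0,"fingers":0.5},{"dp":[0,0,0.1],"twist":0,"fingers":0.5}]'
```

```text
time_s: 22.58
tool_pos: [0.6081, -0.0482, 0.1231]
tool_rot: [-180.0, -0.0, -13.3]
force: [0.6, -0.4, 0.3]
grip_width: 0.0407
grasp_force: 0.0
```

```bash
python3 -m jog '[{"dp":[0,0,-1],"twist":0,"fingers":0.5},{"dp":[0,0,-3],"twist":0,"fingers":0.5},{"dp":[0,0,-6],"twist":0,"fingers":0.5},{"dp":[0,0,-10],"twist":0,"fingers":0.5},{"dp":[-3,3,-12],"twist":0,"fingers":0.5},{"dp":[-7,8,-12],"twist":0,"fingers":0.5},{"dp":[-9,13,-12],"twist":0,"fingers":0.5},{"dp":[-9,18,-12],"twist":0,"fingers":0.5}]'; python3 -m jog '[{"dp":[0,5,0],"twist":0,"fingers":0.5},{"dp":[0,10,0],"twist":0,"fingers":0.5},{"dp":[0,15,0],"twist":0,"fingers":0.5},{"dp":[-3,20,0],"twist":0,"fingers":0.5},{"dp":[-5,24,0],"twist":0,"fingers":0.5},{"dp":[-5,24,0],"twist":0,"fingers":0.5},{"dp":[-5,24,0],"twist":0,"fingers":0.5}]'; python3 -c "
from h import *
c=cam('top'); p=c['pixels'][95:170,235:355]; a=cv2.resize(p,None,fx=6,fy=6,interpolation=3); cv2.imwrite('pics/fin.png',a)
vv,uu=np.mgrid[110:150,240:300]; uv=np.c_[uu.ravel(),vv.ravel()]; P=depthpts(c,uv)
m=(P[:,2]>.14)&(P[:,2]<.18);print('knob',m.sum(),np.median(P[m,2]),plane(c,uv[m],.15).mean(0))
vv,uu=np.mgrid[128:165,240:300]; uv=np.c_[uu.ravel(),vv.ravel()]; P=depthpts(c,uv)
m=(P[:,2]>.145)&(P[:,2]<.17)&(P[:,0]<.625);print('lug',m.sum(),plane(c,uv[m],.157).mean(0),np.median(P[m,2]))"
```

```text
time_s: 23.58
tool_pos: [0.4779, -0.2041, 0.2457]
tool_rot: [179.9, -0.2, -13.3]
force: [1.4, -0.7, 0.3]
grip_width: 0.0434
grasp_force: 0.0
time_s: 24.45
tool_pos: [0.3762, -0.4244, 0.2444]
tool_rot: [180.0, -0.1, -13.2]
force: [0.1, 0.8, -0.6]
grip_width: 0.0434
grasp_force: 0.0
knob 116 0.1519958049201497 [ 0.60859071 -0.05736806  0.15      ]
lug 85 [ 0.60150889 -0.04941732  0.157     ] 0.15282474348988845
```

View pics/fin.png

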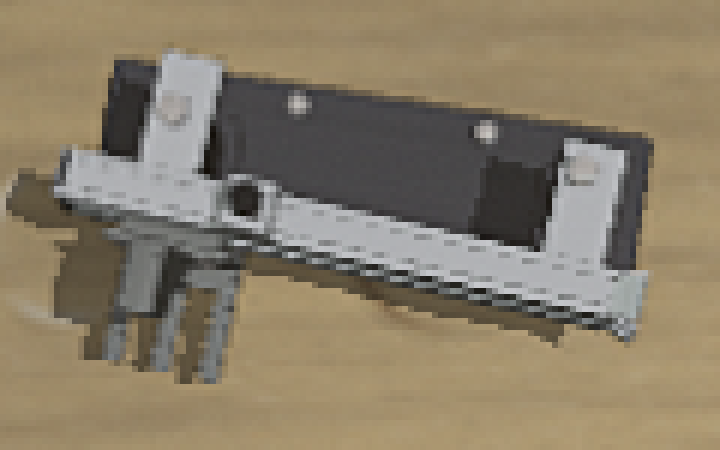

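The hanger hangs in the rail at the closed end: lug at crop (140,280), knob at (245,200) behind its discs. One last check that the knob is down.

```bash
python3 -c "
from h import *
c=cam('top'); im=c['pixels']
q=proj(c,[.6307,-.0855,.15])[0]; vv,uu=np.mgrid[-5:6,-5:6]; uv=np.c_[uu.ravel(),vv.ravel()]+q.round().astype(int)
P=depthpts(c,uv); b=im[uv[:,1],uv[:,0]].max(1); m=(P[:,2]>.138)&(b<90); print(m.sum(),np.median(P[m,2]),plane(c,uv[m],.15).mean(0))"
```

```text
23 0.14916705965445218 [ 0.63066851 -0.08547356  0.15      ]
```

The knob's height is 0.1492 m, against 0.1493 m at the start, so the catch is down.

```bash
python3 -c "
from cell import env
print(env.sign_off())"
```

```text
the job is handed in; nothing more can be done
None
```

The grey hanger was slid along the rail to the buffer, the catch dropped behind it and held when I pulled back, and I let go and handed the job in at about 25 s; measured forces stayed under about 8 N, and I did not re-check the bystander objects in the final picture.

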